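# Put the brass vise jaw away in the drawer

### The arm

A 6-joint arm with a two-finger parallel gripper is mounted at the origin on the work surface. World frame = base frame: x ahead of the robot, y to its left, z up, the work surface at z = 0. Lengths are in mm, angles in rad, forces in N, time in s.
With the tool pointing down it reaches from about 350 to 975 mm from the base axis. Payload 7.1 kg.
Tool frame: the origin (TCP) lies on the front face of the gripper's body, between the roots of the fingers; the fingertips stand 80 mm ahead of it and the grasp point (between the pads) lies 61 mm ahead of it (env.tips_ahead is the distance from the TCP to the fingertips, in mm); z points along the fingers, y is the direction in which the jaws open and shut (so a half turn about z gives the same grasp; the last joint's range is limited). The gripper opens to 88 mm and grips with 3 to 60 N. Pads are 20 mm wide; open, the fingers measure 115 mm over their backs; the gripper's body (75 mm by 178 mm) begins 61 mm behind the grasp point.
Start: joints at [-1.193, 0.423, 1.63, -0, 1.089, -0.019], TCP at [241.559, -576.415, 302.675] pointing down, gripper open.
Joint ranges: [-3, 3], [-0.9, 2.11], [0.09, 2.58], [-1.31, 4.45], [0.11, 2.69], [-2.54, 2.54]. Speed limits (rad/s): [2.39, 2.39, 3.01, 3.14, 3.14, 3.14].

### API

Orientations are given as a unit quaternion [x, y, z, w].
In Python, from station import env, set_gripper, viewer, workorder gives the robot as it stands. Calls block until the motion is done:
- env.reach(position, orientation): joint-space move of the TCP to a pose.
- env.move_l(position, rot=None, rate=150, f_stop=None): straight line of the TCP; rot=None keeps the orientation; rate is the mean speed in mm/s. With f_stop (N) it stops when the force on the tool has changed by that much, and returns True; else False.
- env.move_joints(angles): joint-space move.
- set_gripper(opening): finger opening in mm; the grip force is fixed at half the most; returns when the fingers have stopped.
- env.hold(seconds).
- env.ik(position, orientation): joint angles nearest the present ones, or None.
- env.read_state(): the state.
- viewer.camera(name): name is "scene" or "top" or "wrist"; returns the picture (400x640x3 uint8, blue, green, red); there is no depth.
- viewer.camera_params(name): a dict with "fx", "fy", "cx", "cy" (pixels), "pose" (4x4, takes a point from camera to world coordinates); the wrist camera has in their place "tool_from_camera" (4x4, takes a point from camera to tool coordinates, whose origin is the TCP and whose axes are the flange's). Camera axes: x right, y up, looking along -z (the intrinsics and any distortion apply to the point x, -y, -z); pixel columns grow to the right and rows downward; lengths in mm; the calibration is good to about 2 mm. The wrist camera is an equidistant fisheye: a pixel r from the principal point sees the ray r / f radians off the axis. A picture is of the moment at which its call begins: read the wrist's pose just before it. camera_params takes no time and is no camera call.
A pose or a line that the arm cannot do raises env.IKError and nothing moves.
- workorder.sign_off(): hands the job in, once; it reports no verdict.
The state is a dict: "time_s": time; "qpos": joint angles; "dq": joint speeds; "tau": joint torques, N m; "tool_pos": TCP position; "orientation": TCP orientation; "force": force on the tool from outside, world axes, zero at the start; "wrist_torque": the same for the moment, N m; "width": finger opening in mm.
Only numpy, scipy, OpenCV 4.12 (cv2) and the standard library are available. Lean on these libraries where they do the work, as an engineer would, in place of code of your own. Each camera call takes 0.05 s, during which the arm holds its last target. There are 200 camera calls.

### The job

Pull the upper drawer of the small beige drawer unit well open by its handle, then pick the brass vise jaw out of the grey four-compartment bin and gently lay it flat, same way up, inside that drawer (set it down, do not drop it). Leave the upper drawer open, the lower drawer shut, and the other three parts in their own compartments.

Things in the scene. Friction and masses are not known exactly. Their poses are not given: they have to be found in the camera images.
- brass_jaw: the brass (yellow metal) vise jaw: a block 100 (x) x 32 (y) x 26 (z) mm with two dark bolt holes in its top, about 0.6 kg; it starts lying flat in one of the bin's compartments, which one varies. Origin: centre of its underside; x along its length, z up
- bin: fixed grey open bin, outside 290 x 290 x 70 mm high, walls, floor and its two crossing dividers 6 mm thick: four compartments 136 x 136 mm, centred about 71 mm from the middle in x and y, one part in each. Walls and dividers are all 70 mm high. Origin: centre of its underside
- alu_jaw: same shape as the brass jaw but of silver-grey aluminium; stays in the bin. Origin: centre of its underside
- strap: dark steel slotted clamping strap, 100 x 34 x 16 mm; stays in the bin. Origin: centre of its underside
- step_block: blue stair-shaped step block, 90 x 30 mm, 12 to 40 mm high; stays in the bin. Origin: centre of its underside
- cab_front (a point): middle of the front edge of the top board of the fixed beige drawer unit, 240 deep (x) x 270 wide (y) x 170 mm high, two drawers one above the other; its front looks along its own -x, towards the robot, and the drawer fronts stand 15 mm forward of this edge. This point is 170 mm above the table; x into the unit, z up
- cab_drawer0 (a joint): upper drawer: 0 shut, grows as it is pulled out along the unit's -x, 0.165 m fully out; it stays where it is left and slides with a few newtons
- cab_drawer0_handle (a point): middle of the upper drawer's handle: a dark horizontal round bar 11 mm thick and 120 mm long (along the unit's y) on two stubs, its axis 35 mm in front of the drawer front and 38 mm below the unit's top; moves with the drawer
- drawer_floor (a point): point on the upper drawer's inner floor (plywood coloured, 95 mm above the table), midway between its sides and 60 mm behind the inside of its front panel; moves with it, axes as cab_front. Inside, the drawer is 195 (x) x 228 (y) mm, walls 53 mm above the floor, front panel 60 mm. Out by d, its front d - 6 mm lie clear of the unit's top
- cab_drawer1 (a joint): lower drawer: 0 shut, grows as it opens; must stay shut
There are look-alikes about, which are no part of the job. What is meant by the brass_jaw is not green, orange or red, and is the smaller of those in its own colour.

How it is judged:
By the outcome, as a careful person would: the job done as asked, in the order asked, and still so for the second after the job is handed in, with the robot touching nothing.
It also fails if it takes over 59 s, if anything falls off the work surface, if the arm or the gripper's body presses on something with over 40 N, if the wrist force passes 120 N, or if a joint passes its speed limit or range.

## Working session

There is one attempt and no reset: what is moved stays moved. The work goes in short steps, each a Python script; the robot and the scene stay as the last script left them, time stands still between calls to the robot, and variables do not carry over. Pictures are saved under pics/ and viewed, about 8 in all and at most 12, crops included, and the job is handed in when it is done.

```bash
ls; mkdir -p pics
python3 - <<'E'
from station import env,viewer
import cv2,numpy as np
np.set_printoptions(precision=4,suppress=True)
for n in("scene","top"):
    cv2.imwrite(f"pics/{n}0.png",viewer.camera(n)); print(n,viewer.camera_params(n))
print(viewer.camera_params("wrist"));print(env.read_state())
E
```

```text
pics
scene {'fx': 437.4357270964572, 'fy': 437.4357270964572, 'cx': 315.23698940813154, 'cy': 207.17432294525517, 'pose': array([[  -0.8763,   -0.4162,    0.2428,  829.7719],
       [   0.4818,   -0.7504,    0.4526,  744.5576],
       [  -0.0062,    0.5136,    0.858 , 1262.7107],
       [   0.    ,    0.    ,    0.    ,    1.    ]])}
top {'fx': 405.30504417767713, 'fy': 405.30504417767713, 'cx': 318.1459777703142, 'cy': 196.53829309564532, 'pose': array([[   0.0171,    0.9801,   -0.1978,  333.4771],
       [  -0.9998,    0.0175,    0.0007,  117.9373],
       [   0.0041,    0.1977,    0.9803, 1078.9382],
       [   0.    ,    0.    ,    0.    ,    1.    ]])}
{'fx': 309.70691628693146, 'fy': 309.70691628693146, 'cx': 319.52075267359737, 'cy': 198.52681692605566, 'tool_from_camera': array([[  0.0012,   0.9558,   0.2939,  80.0926],
       [  1.    ,  -0.0012,  -0.0002,  -1.5422],
       [  0.0002,   0.2939,  -0.9558, -82.4494],
       [  0.    ,   0.    ,   0.    ,   1.    ]])}
{'time_s': 0.1, 'qpos': array([-1.193 ,  0.4238,  1.6306,  0.    ,  1.0886, -0.019 ]), 'dq': array([-0.0002, -0.0021, -0.0001,  0.0012, -0.001 ,  0.0012]), 'tau': array([  0.0001, -54.5616, -27.4326,   0.0646,   0.0189,  -0.    ]), 'tool_pos': array([ 241.4375, -576.0604,  301.9832]), 'orientation': array([ 0.9804,  0.1971, -0.0001, -0.0007]), 'force': array([ 0.2347,  0.1629, -0.9095]), 'wrist_torque': array([ 0.0201, -0.0053, -0.0173]), 'width': 87.72285088338795}
```

View pics/top0.png

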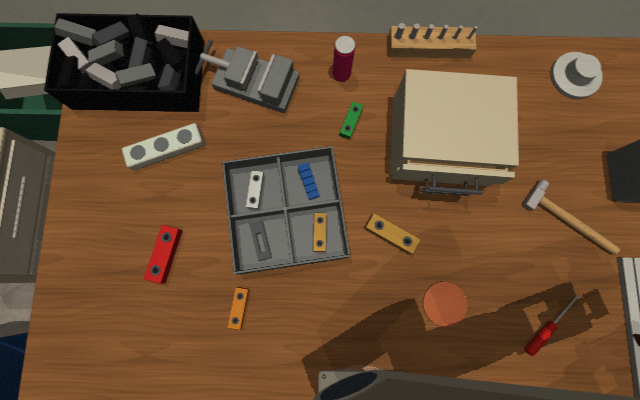

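View pics/scene0.png

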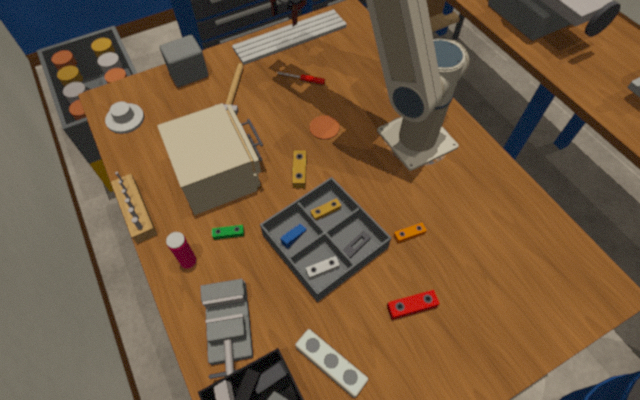

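The top view shows the brass jaw in the bin at about (320,232), with the larger brass look-alike outside at (392,234). The cabinet is at about (455,125), with its handle at (450,190). I'll zoom in on both for corners.

```bash
cat > h.py <<'E'
import numpy as np,cv2
from station import env,set_gripper,viewer,workorder
from scipy.spatial.transform import Rotation as R
np.set_printoptions(precision=2,suppress=True)
def ray(name,uv):
    p=viewer.camera_params(name);u,v=uv
    x,y=(u-p['cx'])/p['fx'],(v-p['cy'])/p['fy']
    if name=="wrist":
        r=np.hypot(x,y);s=np.sin(r)/max(r,1e-9);d=np.array([x*s,-y*s,-np.cos(r)])
        st=env.read_state();T=np.eye(4);T[:3,:3]=R.from_quat(st['orientation']).as_matrix();T[:3,3]=st['tool_pos']
        M=T@p['tool_from_camera']
    else: d=np.array([x,-y,-1]);M=p['pose']
    return M[:3,3],M[:3,:3]@d
def pt(name,uv,z):
    o,d=ray(name,uv);return o+d*(z-o[2])/d[2]
def shot(name,f,crop=None,k=1):
    im=viewer.camera(name)
    if crop: a,b,c,d=crop;im=im[b:d,a:c]
    cv2.imwrite(f"pics/{f}.png",cv2.resize(im,None,fx=k,fy=k,interpolation=cv2.INTER_CUBIC))
def quat(yaw): # tool down, jaw axis y at heading yaw+90deg (x axis at yaw)
    return (R.from_euler('z',yaw)*R.from_euler('x',np.pi)).as_quat()
E
python3 - <<'E'
from h import *
shot("top","top1",(380,60,540,210),5)
im=viewer.camera("top")
hsv=cv2.cvtColor(im,cv2.COLOR_BGR2HSV)
m=np.zeros(im.shape[:2],np.uint8);m[205:258,300:338]=255
m&=cv2.inRange(hsv,(15,110,110),(32,255,255))
c=max(cv2.findContours(m,0,1)[0],key=cv2.contourArea);r=cv2.minAreaRect(c);print(r)
b=cv2.boxPoints(r);P=np.array([pt("top",q,32) for q in b]);print(P,P.mean(0))
for q in [(223,160),(333,148),(349,257),(236,272)]:print(pt("top",q,70))
E
```

```text
((319.0, 231.5), (37.0, 12.0), 90.0)
[[500.57 129.9   32.  ]
 [501.12  98.54  32.  ]
 [405.02  97.22  32.  ]
 [404.49 128.02  32.  ]] [452.8  113.42  32.  ]
[628.92 364.68  70.  ]
[666.57  80.77  70.  ]
[386.3   38.56  70.  ]
[345.19 314.88  70.  ]
```

View pics/top1.png

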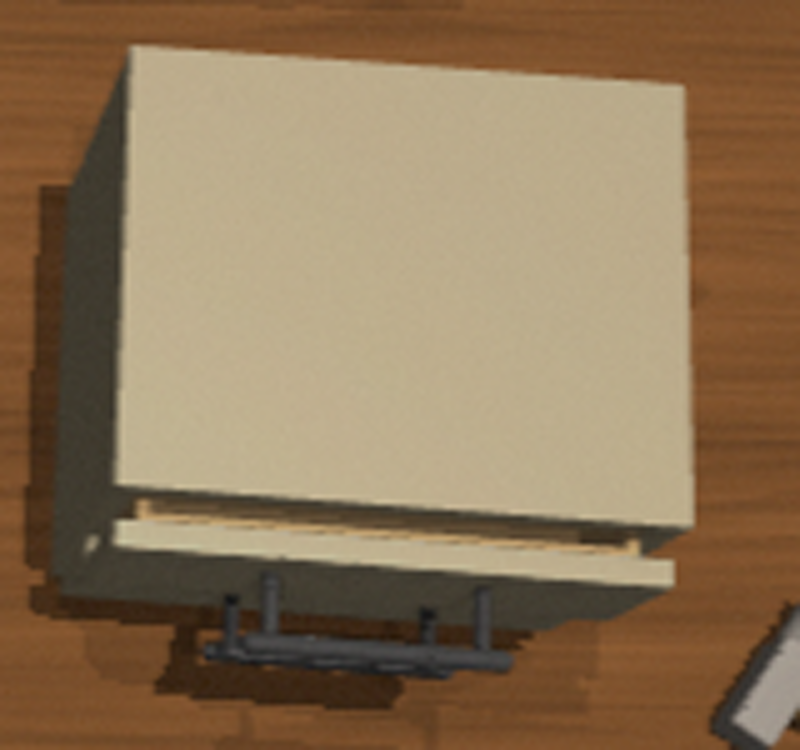

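Run:
```python
from h import *
f=lambda a,z:pt("top",(380+a[0]/5,60+a[1]/5),z)
C=[f(a,170) for a in [(132,46),(684,86),(693,527),(116,487)]];H=[f(a,132) for a in [(245,642),(512,661)]]
F=[f(a,155) for a in[(116,520),(674,562)]]
print(np.array(C),np.array(H),np.array(F))
for a,b in((C[0],C[1]),(C[3],C[2]),H,F):
    d=b-a;print(np.linalg.norm(d),np.arctan2(d[0],-d[1]))
d=C[3]-C[0];print(np.linalg.norm(d),np.arctan2(-d[1],-d[0]))
print("handle mid",(H[0]+H[1])/2,"front",(C[2]+C[3])/2)
```

```text
[[ 838.27  -93.03  170.  ]
 [ 822.23 -361.8   170.  ]
 [ 599.17 -348.17  170.  ]
 [ 613.63  -79.71  170.  ]] [[ 549.16 -147.94  132.  ]
 [ 542.14 -275.5   132.  ]] [[ 602.    -82.58  155.  ]
 [ 586.25 -345.5   155.  ]]
269.25437601278315 -0.0596206704747401
268.8528194980308 -0.053834488342552576
127.7467615496566 -0.05498319109970571
263.39722857928604 -0.05982976166977635
225.03551082958504 -0.059216805226965555
handle mid [ 545.65 -211.72  132.  ] front [ 606.4  -213.94  170.  ]
```

Run:
```python
from h import *
psi=-0.0575; q=quat(psi+np.pi/2)
set_gripper(30)
env.reach([546,-212,290],q)
st=env.read_state();print(st['tool_pos'],st['time_s'],st['width'],st['force'])
shot("wrist","w1")
# predicted pixel of handle ends by projection
p=viewer.camera_params("wrist");T=np.eye(4);T[:3,:3]=R.from_quat(st['orientation']).as_matrix();T[:3,3]=st['tool_pos']
M=np.linalg.inv(T@p['tool_from_camera'])
for P in([549,-148,132],[542,-275.5,132],[546,-212,132]):
    c=M[:3,:3]@P+M[:3,3];v=np.array([c[0],-c[1],-c[2]]);th=np.arctan2(np.hypot(v[0],v[1]),v[2]);n=v[:2]/np.hypot(*v[:2])
    print(np.array([p['cx'],p['cy']])+p['fx']*th*n)
```

```text
[ 545.76 -212.86  290.04] 2.9333 30.167599399320334 [-0.36  0.08  1.36]
[320.68 128.05]
[320.93 273.92]
[321.47 206.88]
```

View pics/w1.png

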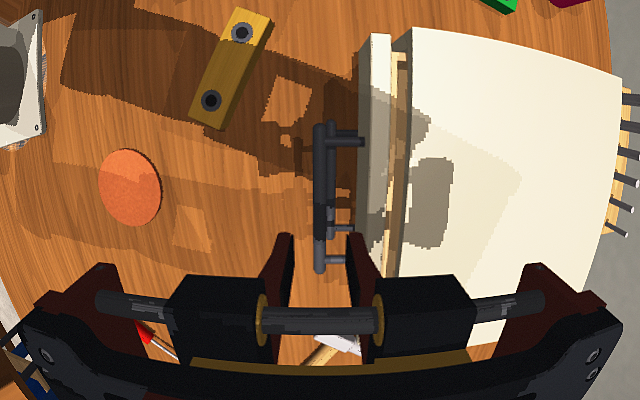

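The wrist view shows the bar running from (320,124) to (320,272). That matches my prediction to within about a pixel or two, and the fingers straddle it. The drawer appears already open by about 1 cm, so I'll pull 148 mm.

Run:
```python
from h import *
psi=-0.0575; ux=np.array([np.cos(psi),np.sin(psi),0])
s=lambda t:(lambda st:print(t,st['tool_pos'],round(st['time_s'],2),st['width'],st['force']))(env.read_state())
print(env.move_l([546,-212,197],rate=120,f_stop=12));s("down")
set_gripper(0);s("grip")
p=env.read_state()['tool_pos']
print(env.move_l(p-148*ux,rate=90,f_stop=30));s("pulled")
set_gripper(26);env.hold(.1);s("rel")
p=env.read_state()['tool_pos'];env.move_l([p[0],p[1],300],rate=200);s("up")
```

```text
False
down [ 546.38 -212.26  197.56] 3.91 30.076479095193264 [-0.67  0.57  0.55]
grip [ 546.21 -212.08  197.57] 4.37 10.03229486857265 [-1.06 -0.37  4.76]
False
pulled [ 398.44 -203.47  197.53] 6.16 10.347391947874197 [-0.41  2.19  6.84]
rel [ 398.43 -203.59  197.51] 6.73 26.117519542137856 [ 1.66 -0.98  0.15]
up [ 397.98 -203.35  299.37] 7.39 26.127443177188898 [-1.16  0.36 -1.08]
```

Run:
```python
from h import *
set_gripper(60)
q=quat(0.0)
j=env.ik([430,113,280],q);print(j)
env.reach([430,113,280],q)
env.hold(.1);st=env.read_state();print(st['tool_pos'],st['time_s'])
im=viewer.camera("wrist");cv2.imwrite("pics/w2.png",im)
hsv=cv2.cvtColor(im,cv2.COLOR_BGR2HSV);m=cv2.inRange(hsv,(15,110,70),(32,255,255))
cs,_=cv2.findContours(m,0,1)
for c in cs:
    if cv2.contourArea(c)>800:
        r=cv2.minAreaRect(c);b=cv2.boxPoints(r)
        P=np.array([pt("wrist",x,32)[:2] for x in b]);print(r[0],P,P.mean(0),[np.linalg.norm(P[i]-P[i-1]) for i in(0,1)])
```

```text
[ 0.23  0.19  2.03 -0.    0.92  1.8 ]
[430.12 112.7  280.06] 10.1333
(379.5763854980469, 361.94573974609375) [[ 142.93  231.43]
 [ 153.16 -221.21]
 [  91.13 -251.46]
 [  87.3   236.84]] [118.63  -1.1 ] [np.float64(55.888442860191745), np.float64(452.75206382660133)]
(595.5, 159.0) [[ 507.13 -189.08]
 [ 535.27 -420.08]
 [ 420.73 -458.06]
 [ 417.7  -206.26]] [ 470.21 -318.37] [np.float64(91.06342724329488), np.float64(232.70883999167742)]
(320.5, 159.5) [[500.24 128.01]
 [500.28  97.41]
 [401.62  96.28]
 [401.59 128.86]] [450.93 112.64] [np.float64(98.65317757270066), np.float64(30.60536563815497)]
(532.9747314453125, 101.99851989746094) [[ 470.19    7.42]
 [ 711.19 -177.54]
 [ 660.75 -458.25]
 [ 368.48 -164.79]] [ 552.65 -198.29] [np.float64(199.99782880826257), np.float64(303.7940902564323)]
```

View pics/w2.png

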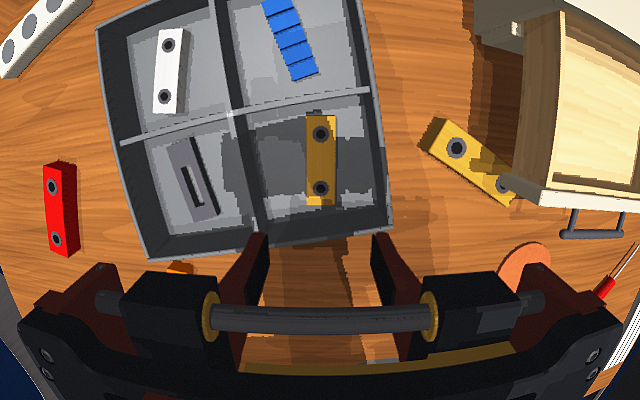

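The wrist view shows the brass jaw at (320,160), with both holes in column 320, so its yaw is about 0. Its centre is (451,112.6). The drawer is visibly open at right. Next I'll grasp it.

Run:
```python
from h import *
s=lambda t:(lambda st:print(t,st['tool_pos'],round(st['time_s'],2),st['width'],st['force']))(env.read_state())
set_gripper(52)
env.move_l([451,112.6,180],rate=150)
env.move_l([451,112.6,110],rate=100,f_stop=15);print(env.move_l([451,112.6,90.5],rate=50,f_stop=10));s("down")
set_gripper(0);s("grip")
p=env.read_state()['tool_pos'];env.move_l([p[0],p[1],130],rate=60);env.move_l([p[0],p[1],295],rate=170);env.hold(.2);s("up")
shot("wrist","w3",(180,150,460,400),2)
```

```text
False
down [450.81 112.54  90.17] 12.78 52.22009211695908 [-0.44  0.31  0.66]
grip [451.08 112.54  90.67] 13.23 31.866523601150902 [-0.31 -1.87  2.02]
up [450.7  112.45 294.09] 15.36 32.29334242502134 [ 0.   -0.68 -4.41]
```

View pics/w3.png

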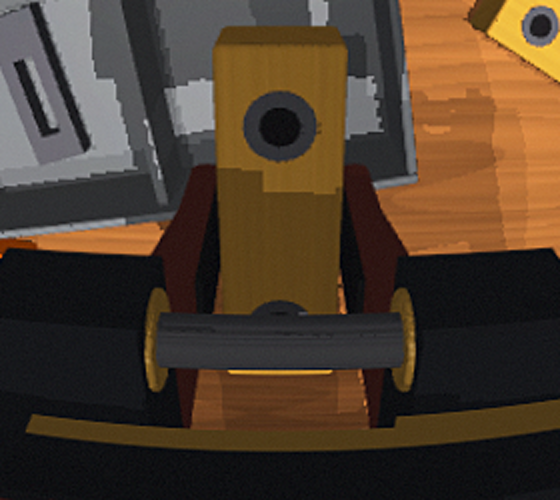

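The jaw is held level and centred between the pads, with its holes at crop (280,125) and (280,310). Next I'll carry it to the drawer and take a look before lowering.

Run:
```python
from h import *
env.reach([524.5,-209.2,295],quat(-0.0575));env.hold(.2)
st=env.read_state();print(st['tool_pos'],st['time_s'],st['width'],st['force'])
shot("top","t2",(360,60,560,220),4)
```

```text
[ 524.69 -207.97  295.12] 16.8583 31.577116209191228 [ 0.12  0.03 -4.97]
```

Run:
```python
from h import *
shot("wrist","w4")
```

```text
(no output)
```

View pics/w4.png

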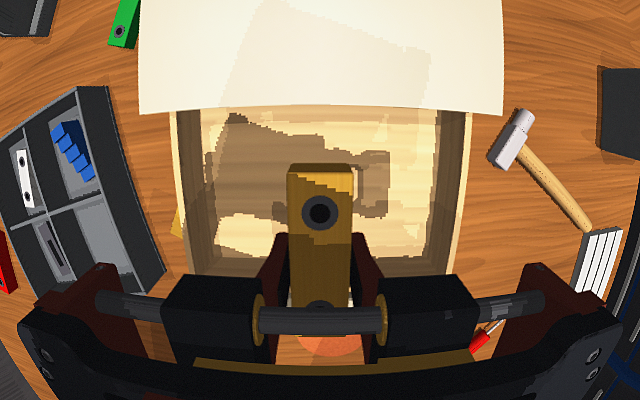

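The drawer is centred on column 320. Its floor's front edge is at about row 258 and the unit's edge is at about row 108. I'll check those distances and then lower the jaw.

Run:
```python
from h import *
s=lambda t:(lambda st:print(t,st['tool_pos'],round(st['time_s'],2),st['width'],st['force']))(env.read_state())
psi=-0.0575;ux=np.array([np.cos(psi),np.sin(psi)]);o=np.array([524.5,-209.2])
edge=(pt("wrist",(320,106),170)[:2]-o)@ux;fr=(pt("wrist",(235,258),95)[:2]-o)@ux
print("unit edge",edge,"inner front",fr)
assert edge>60 and fr<-58
x,y=o
env.move_l([x,y,215],rate=120,f_stop=15);print(env.move_l([x,y,184],rate=60,f_stop=10));s("near")
print(env.move_l([x,y,176],rate=12,f_stop=3));s("touch")
```

```text
unit edge 79.71585921903319 inner front -73.24801105707932
False
near [ 524.54 -209.21  183.78] 18.44 31.639383780182232 [-0.15 -0.07 -4.33]
True
touch [ 524.86 -209.26  179.66] 18.9 31.900233142952704 [ 0.65 -0.41  5.23]
```

Run:
```python
from h import *
s=lambda t:(lambda st:print(t,st['tool_pos'],round(st['time_s'],2),st['width'],st['force']))(env.read_state())
set_gripper(52);env.hold(.2);s("rel")
p=env.read_state()['tool_pos'];env.move_l([p[0],p[1],215],rate=60);env.move_l([p[0],p[1],300],rate=150)
env.reach([380,60,320],quat(0.3));env.hold(.3);s("away")
a=viewer.camera("top")[60:270,210:550];cv2.imwrite("pics/t3.png",cv2.resize(a,None,fx=2.3,fy=2.3,interpolation=cv2.INTER_CUBIC))
```

```text
rel [ 523.61 -208.83  178.33] 19.63 52.06106572715616 [0.7  0.04 0.08]
away [380.37  59.56 319.86] 22.57 51.32619116465474 [ 0.17  0.   -0.09]
```

View pics/t3.png

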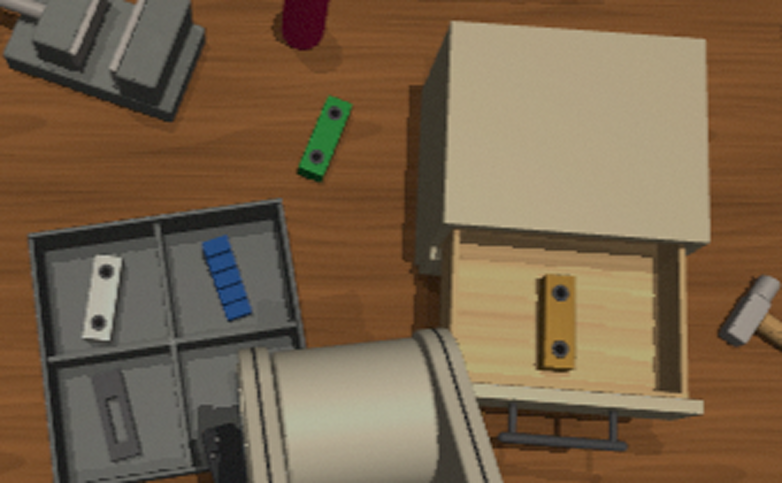

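The jaw lies flat with its holes up inside the open drawer, at (557,320) in the crop. The other three parts are in their own compartments.

```bash
python3 -c "
from h import *
workorder.sign_off();print(env.read_state()['time_s'])"
```

```text
the job is handed in; nothing more can be done
the job is handed in; nothing more can be done
```

The brass jaw is lying flat, holes up, in the open upper drawer, and the job is handed in at about 22.6 s on the robot's clock. I viewed 7 pictures.

- **Drawer:** I gripped the handle and pulled it 148 mm. The drawer was already open by about 1 cm, so it is now out by about 158 mm of 165 mm by my estimate.
- **Jaw:** I took it from the bin and lowered it until I felt light contact, about 0.5 mm from the expected height. I then released it and backed straight up.
- **Last checks:** The final top picture shows the drawer open and the jaw inside with clearance all round. The aluminium jaw, strap and step block are in their own compartments. The force on the tool was near zero, with the arm clear of everything.
- **Not checked directly:** I inferred that the lower drawer is shut, because the top view shows nothing of it sticking out beneath the upper one.

No check failed. The unit's top measured 225 mm deep rather than the stated 240 mm, probably because that figure includes the drawer fronts.

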